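Isolate the sectioning saw, release its gate and hold it wide

ROBOT

A 7-joint arm with a two-finger parallel gripper is mounted at the origin on the work surface. World frame = base frame: x ahead of the robot, y to its left, z up, the work surface at z = 0. Lengths are in m, angles in rad, forces in N, time in s.
With the tool pointing down it reaches from about 0.4 to 0.9 m from the base axis. Payload 5.6 kg.
Tool frame: the origin (TCP) lies midway between the tips of the shut fingers; the grasp point (between the pads) lies 19 mm behind it; z points along the fingers, y is the line along which they close (so a half turn about z gives the same grasp; the last joint's range is limited). The gripper opens to 92 mm and grips with 3 to 60 N. Pads are 20 mm wide; open, the fingers measure 128 mm over their backs; the gripper's body (75 mm by 189 mm) begins 69 mm behind the grasp point.
Start: joints at [1.288, 0.468, -0.012, 1.603, 0.006, 1.071, -0.056], TCP at [0.154, -0.631, 0.215] pointing down, gripper open.
Joint ranges: [-2.53, 2.53], [-0.31, 2.02], [-1.57, 1.55], [0.28, 2.44], [-1.29, 4.43], [0.15, 1.84], [-2.92, 2.92]. Speed limits (rad/s): [2.57, 2.57, 3.14, 3.14, 3.14, 3.14, 3.14].

INTERFACE

Orientations are given as a 3x3 rotation matrix whose columns are the frame's x, y, z axes.
In Python, from station import env, effector, solver, viewer, workorder, search_frame, tip_of gives the robot as it stands. Calls block until the motion is done:
- env.reach(position, orientation): joint-space move of the TCP to a pose.
- env.movel(position, frame=None, rate=0.15): straight line of the TCP; frame=None keeps the orientation; rate is the mean speed in m/s.
- env.goto_joints(angles): joint-space move.
- effector.release() and effector.grasp(squeeze=None): open the fingers fully, or close them until they stop; squeeze is the grip in N (None keeps the last).
- env.pause(seconds).
- solver.inverse_kinematics(position, orientation): joint angles nearest the present ones, or None.
- env.sense(): the state.
- viewer.read_camera(name): name is "side" or "top" or "wrist"; returns (picture, depth): 480x640x3 uint8, red, green, blue; 480x640 float32, m along the optical axis (not along the pixel's ray), 0 where there is no reading.
- viewer.camera_info(name): a dict with "intrinsics" (3x3 intrinsics, pixels), "eye" and "rotation" of the camera in the world; the wrist camera has in their place "T_tool_cam" (4x4, takes a point from camera to tool coordinates, whose origin is the TCP and whose axes are the flange's). Camera axes: x right, y up, looking along -z (the intrinsics and any distortion apply to the point x, -y, -z); pixel columns grow to the right and rows downward; lengths in m; the calibration is good to about 2 mm. A picture is of the moment at which its call begins: read the wrist's pose just before it. camera_info takes no time and is no camera call.
A pose or a line that the arm cannot do raises env.PlanningError and nothing moves.
- workorder.finish_job(): hands the job in; it is judged then, once.
Trained networks look in the newest picture that a camera, given by its name, has taken for a name from the list of things; names that differ only in an ending like _2 or _b are one class to them, and where a whole thing is asked for, a point or a joint stands for the part that bears it (a point fixed in the world has none). Each returns a list of dicts, best first, with "score" (0 to 1); they miss things now and then, are a little off and sometimes report something else, mostly with a low value. They report only what shows in the picture. A call takes as long as a camera call.
- search_frame(camera, name): "at" ([x, y, z] in m, in world coordinates, good to about 4 mm: the middle of the surface that is visible of it).
- tip_of(camera, name): "at" ([x, y, z] in m, in world coordinates, good to about 4 mm: a listed point, or the origin of a listed thing).
The state is a dict: "t": time; "joint_positions": joint angles; "joint_velocities": joint speeds; "tau": joint torques, N m; "ee_pos": TCP position; "tcp_rot": TCP orientation; "wrist_force": force on the tool from outside, world axes, zero at the start; "moment": the same for the moment, N m; "gripper_width": finger opening in m; "grasp_force": force on a finger pad.
Only numpy, scipy, OpenCV 4.12 (cv2) and the standard library are available. Lean on these libraries where they do the work, as an engineer would, in place of code of your own. Each camera call takes 0.05 s, during which the arm holds its last target. There are 200 camera calls.

TASK

Get the sectioning saw ready for a colleague to reach into its cutting chamber: turn the red isolator to off, then squeeze open the catch nearest the gate's hinge, then the catch nearest its handle, each until it clicks and stays open. Swing the clear gate out past its detent and hold it wide, at least square to the front of the saw: its spring would draw it back, so finish while still holding it there. Leave everything else on the bench where it is.

Things in the scene. Friction and masses are not known exactly. Their poses are not given: they have to be found in the camera images.
- saw: Cream bench-top sectioning saw (335 deep x 400 wide x 180 high mm), fixed to the bench, with a clear cutting chamber at its right and a control console (top at 115 mm) at its left, seen from its front. Its origin is on the bench, below the middle of the gate; its -x axis points out of the front, +y to its left (the console side), z up. The chamber roof is at 180 mm; behind the gate it carries the two catches.
- isolator_grip (a point): Middle of the red isolator bar (52 long, 14 wide, 31 high mm, on a 26 mm radius, 6 mm thick black disc above a yellow plate on the console top), on its vertical turning axis, 26 mm above the underside of the disc and 11 mm below the bar's top; x runs along the bar.
- isolator (a joint): Isolator angle, rad: 0 = on (bar pointing front to back of the saw), 1.57 = off (bar across the saw), growing counter-clockwise seen from above. It clicks into either detent from beyond half way, and takes about 0.17 N m at most.
- catch_hinge_grip (a point): Catch nearest the hinge: middle of its two upright orange thumb posts, which face each other across the saw's y direction (each 20 along x, 8 thick, 38 high mm; 56 mm apart over their outsides when shut, about 34 when squeezed home; they stand from 192 to 230 mm height). This point is 212 mm above the bench, 32 mm above the chamber roof, fixed on the saw; its axes are those of the saw.
- catch_hinge (a joint): Turn of either lever of the catch nearest the hinge, rad: 0 = shut, 0.30 = open, at its stop. The two levers are linked and move together. Squeezing the posts with about 9 N takes it over a click; it then stays open by itself. Its jaws close in front of an 8 mm square stud on the gate: while either catch is shut the gate cannot open.
- catch_handle_grip (a point): Catch nearest the handle: the same point on the second, identical catch, 102 mm along the saw's +y from the first.
- catch_handle (a joint): As for the other catch: 0 = shut, 0.30 = open and staying open.
- gate_handle (a point): Point to grip on the upright round black handle bar of the gate (12 mm diameter, its top 21 mm above this point, 184 mm above the bench). The bar stands 38 mm out from the middle plane of the gate on two stand-offs, the upper one 31 to 41 mm below this point; between bar and gate frame there are 26 mm. The point's -x axis points out of the gate's front, its y from the hinge towards the free edge; it turns with the gate.
- gate_hinge (a point): Point on the gate's vertical hinge axis, at the right end of the gate seen from the front, as high as the handle point (184 mm). The handle point lies 195 mm along the gate and 38 mm in front of it. Fixed on the saw.
- gate (a joint): Gate angle, rad: 0 = shut, 1.57 = square to the front of the saw, stop at 1.9; it opens towards the front, counter-clockwise seen from above. A spring draws it shut (about 1.5 N at the handle, 2.5 N wide open); the detent lies between about 0.45 and 1.1 and takes 5 to 6 N at the handle. Let go beyond the detent, the gate falls back against it, to about 1.1 rad.
- tray: White mount tray 80 x 110 x 16 mm in front of the console, origin at the middle of its underside; leave it alone.
- puck_a: Green resin mount, 31 mm diameter, 20 high, in the tray; leave it alone.
- puck_b: Black resin mount, 31 mm diameter, 20 high, in the tray; leave it alone.
- dressing_stick: White blade dressing stick 14 x 90 x 14 mm lying on the rear of the console; leave it alone.
- wash_bottle: White wash bottle, 60 mm diameter, 165 high, standing left of the saw, beside the console; leave it alone.
- slide_box: Blue slide box 85 x 98 x 34 mm on the bench; leave it alone.
- wrench: 150 mm wrench on the bench; leave it alone.
- beaker: Glass beaker, 64 mm diameter, 85 high, on the bench; leave it alone.

How it is judged:
On the way, in this order (a step that is already met when the one before it is completed fails the run):
1. the isolator is turned to off, in its detent (value of joint isolator above 1.4 rad), for 0.2 s.
2. the catch nearest the hinge is clicked open while the one nearest the handle is still shut (value of joint catch_hinge above 0.22 rad and value of joint catch_handle below 0.08 rad), for 0.2 s.
3. the catch nearest the handle is clicked open too (value of joint each of catch_hinge, catch_handle above 0.22 rad), for 0.2 s.
4. the gate has been swung past its detent (value of joint gate above 1.2 rad), for 0.1 s.
At the end, for the whole second after the job is handed in: The gate stands still at 1.48 rad or wider (square to the front, less 5 degrees), held against its spring by the gripper's fingers alone (0.5 N of contact or more, not propped by tray or bottle); isolator off (over 1.4 rad), both catches clicked open (over 0.22 rad) (all of step 3 and value of joint gate above 1.48 rad and velocity of joint gate between -0.15 and 0.15 rad/s and value of joint isolator above 1.4 rad and contact force between the fingers and gate above 0.5 N and contact force between gate and tray below 0.2 N and contact force between gate and wash_bottle below 0.2 N); the arm keeps its last pose, push and grip.
It fails at once if one of the other things on the bench or the saw is shifted more than 25 mm (distance of any of tray, puck_a, puck_b, dressing_stick, wash_bottle, slide_box, wrench, beaker from where it was at the start of the episode above 0.025 m).
It fails at once if the wash bottle or the beaker is tipped (angle between any of wash_bottle, beaker's own z axis and vertical above 0.4 rad).
It also fails if it takes over 72 s, if anything falls off the work surface, if the arm or the gripper's body presses on something with over 40 N, if the wrist force passes 120 N, or if a joint passes its speed limit or range.

## Working session

There is one attempt and no reset: what is moved stays moved. The work goes in short steps, each a Python script; the robot and the scene stay as the last script left them, time stands still between calls to the robot, and variables do not carry over. Pictures are saved under pics/ and viewed, at most 10 in all, crops included, and the job is handed in when it is done.

```bash
mkdir -p pics; ls; python3 - <<'E'
from station import env, effector, solver, viewer, workorder, search_frame, tip_of
import cv2,numpy as np
for c in ("side","top"):
    p,d=viewer.read_camera(c); cv2.imwrite(f"pics/{c}0.png",p[:,:,::-1])
    i=viewer.camera_info(c); print(c,np.round(i["eye"],3),np.round(i["rotation"],3).tolist())
    for n in ("saw","isolator_grip","catch_hinge_grip","catch_handle_grip","gate_handle","gate_hinge","tray","wash_bottle","beaker","slide_box","wrench"):
        print(n,[(np.round(r["at"],3).tolist(),round(r["score"],2)) for r in tip_of(c,n)[:3]])
print(env.sense()["t"])
E
```

```text
pics
side [0.425 0.758 0.825] [[-0.985, 0.115, -0.128], [-0.172, -0.633, 0.755], [0.005, 0.766, 0.643]]
saw []
isolator_grip [([0.492, 0.24, 0.14], 0.76), ([0.438, 0.378, 0.002], 0.59)]
catch_hinge_grip [([0.683, 0.067, 0.209], 0.94)]
catch_handle_grip [([0.603, 0.134, 0.209], 0.93), ([0.434, 0.094, 0.003], 0.26)]
gate_handle [([0.508, 0.1, 0.187], 0.57)]
gate_hinge [([0.683, -0.009, 0.184], 0.91)]
tray [([0.42, 0.124, -0.0], 0.82)]
wash_bottle [([0.441, 0.378, 0.002], 0.57)]
beaker [([0.557, -0.408, -0.002], 0.83)]
slide_box [([0.661, -0.42, 0.002], 0.81)]
wrench []
top [ 0.479 -0.003  1.26 ] [[-0.003, 0.998, -0.059], [-1.0, -0.002, 0.016], [0.016, 0.059, 0.998]]
saw [([0.666, -0.411, -0.0], 0.42)]
isolator_grip [([0.501, 0.245, 0.143], 0.82), ([0.603, 0.13, 0.215], 0.36)]
catch_hinge_grip [([0.678, 0.069, 0.213], 0.67)]
catch_handle_grip [([0.607, 0.136, 0.213], 0.88)]
gate_handle [([0.51, 0.097, 0.184], 0.95)]
gate_hinge [([0.678, -0.012, 0.184], 0.9)]
tray [([0.418, 0.122, -0.001], 0.57)]
wash_bottle [([0.438, 0.376, -0.003], 0.62)]
beaker []
slide_box [([0.665, -0.41, -0.0], 0.75)]
wrench [([0.415, -0.406, -0.005], 0.63)]
1.2
```

View pics/side0.png

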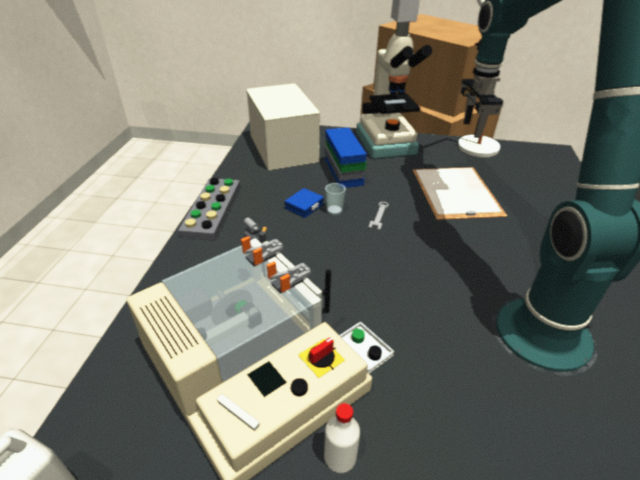

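View pics/top0.png

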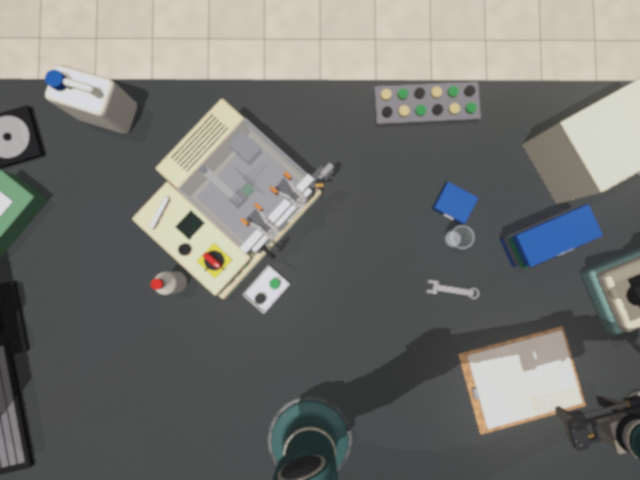

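```bash
cat > h.py <<'E'
from station import env, effector, solver, viewer, workorder, search_frame, tip_of
import numpy as np, cv2
def R(a):  # tool down, finger line y at world angle a (deg)
    y=np.array([np.cos(np.radians(a)),np.sin(np.radians(a)),0]); z=np.array([0,0,-1.])
    return np.column_stack([np.cross(y,z),y,z])
def rot(a): a=np.radians(a); return np.array([[np.cos(a),-np.sin(a)],[np.sin(a),np.cos(a)]])
def st():
    s=env.sense(); print("t",round(s["t"],2),np.round(s["ee_pos"],3),"w",round(float(s["gripper_width"]),4),"g",np.round(s["grasp_force"],1),"F",np.round(s["wrist_force"],1),"q7",round(s["joint_positions"][6],2)); return s
E
python3 - <<'E'
from h import *
s=env.sense(); print(np.round(s["tcp_rot"],2).tolist())
for a in (137,-43):
    print(a)
    for p,da in (((.497,.243,.36),0),((.497,.243,.13),0),((.497,.243,.13),45),((.497,.243,.13),95),((.68,.068,.2),0),((.605,.135,.2),0),((.51,.095,.167),0),((.6,-.11,.167),60),((.59,-.19,.167),97)):
        q=solver.inverse_kinematics(np.array(p),R(a+da)); print(p,da,None if q is None else np.round(q,2))
E
```

```text
[[0.97, 0.24, -0.0], [0.24, -0.97, -0.0], [-0.0, 0.0, -1.0]]
137
(0.497, 0.243, 0.36) 0 [ 0.42  0.5  -1.3   1.6   0.48  1.42  1.46]
(0.497, 0.243, 0.13) 0 [ 0.38  0.89 -1.33  1.86  0.94  1.2   1.12]
(0.497, 0.243, 0.13) 45 [ 0.38  0.89 -1.33  1.86  0.94  1.2   1.9 ]
(0.497, 0.243, 0.13) 95 [-1.03  0.47  0.66  1.95 -0.38  0.85 -2.4 ]
(0.68, 0.068, 0.2) 0 [ 0.57  0.97 -1.33  1.47  0.95  1.43  1.61]
(0.605, 0.135, 0.2) 0 [ 0.54  0.87 -1.33  1.64  0.87  1.34  1.47]
(0.51, 0.095, 0.167) 0 [ 0.7   0.74 -1.32  1.91  0.79  1.15  1.46]
(0.6, -0.11, 0.167) 60 [ 0.18  0.45 -0.07  1.74  0.04  0.94 -2.75]
(0.59, -0.19, 0.167) 97 [ 0.34  0.47 -0.11  1.72  0.06  0.96 -1.99]
-43
(0.497, 0.243, 0.36) 0 [ 0.38  0.44 -1.21  1.6   0.41  1.39 -1.62]
(0.497, 0.243, 0.13) 0 [ 0.07  0.54 -0.75  1.88  0.46  0.91 -1.66]
(0.497, 0.243, 0.13) 45 [ 0.19  0.62 -0.94  1.87  0.6   0.97 -0.99]
(0.497, 0.243, 0.13) 95 [ 0.2   0.62 -0.95  1.87  0.61  0.97 -0.12]
(0.68, 0.068, 0.2) 0 [ 0.3   0.64 -0.68  1.49  0.42  1.16 -1.21]
(0.605, 0.135, 0.2) 0 [ 0.39  0.64 -0.97  1.65  0.57  1.16 -1.47]
(0.51, 0.095, 0.167) 0 [ 0.53  0.52 -0.99  1.92  0.52  0.99 -1.45]
(0.6, -0.11, 0.167) 60 [ 0.63  0.56 -0.69  1.71  0.41  1.02  0.1 ]
(0.59, -0.19, 0.167) 97 [ 0.74  0.57 -0.66  1.69  0.4   1.02  0.88]
```

```bash
python3 - <<'E'
from h import *
s=env.sense(); p=s["ee_pos"]
env.movel(np.array([p[0],p[1],.42]),rate=.25)
q=np.array(env.sense()["joint_positions"]); q[0]=-0.35; q[6]=-1.0
env.goto_joints(q); print(np.round(q,2)); st()
a=-43
env.reach(np.array([.50,.16,.40]),R(a)); st()
print(np.round(env.sense()["joint_positions"],2))
p,d=viewer.read_camera("wrist"); cv2.imwrite("pics/w1.png",p[:,:,::-1])
for n in ("isolator_grip","catch_hinge_grip","catch_handle_grip","gate_handle","gate_hinge"):
    print(n,[(np.round(r["at"],4).tolist(),round(r["score"],2)) for r in tip_of("wrist",n)[:3]])
for pp,da in (((.497,.243,.13),0),((.497,.243,.13),45),((.497,.243,.13),95),((.68,.068,.2),0),((.605,.135,.2),0),((.51,.095,.167),0),((.6,-.11,.167),60),((.59,-.19,.167),97)):
        q=solver.inverse_kinematics(np.array(pp),R(a+da)); print(pp,da,None if q is None else np.round(q,2))
E
```

```text
[-0.35  0.35 -0.    1.32  0.    1.47 -1.  ]
t 5.47 [0.621 0.19  0.418] w 0.0918 g 0.0 F [-0.8 -0.8  0.5] q7 -1.0
t 6.04 [0.5   0.16  0.401] w 0.0919 g 0.0 F [ 0.5 -0.3  0.2] q7 -1.12
[-0.37  0.12 -0.01  1.65  0.    1.37 -1.12]
isolator_grip [([0.4997, 0.2458, 0.1441], 0.86)]
catch_hinge_grip [([0.6776, 0.0673, 0.2118], 0.57)]
catch_handle_grip [([0.6033, 0.1363, 0.2123], 0.67), ([0.6791, -0.0109, 0.1846], 0.45)]
gate_handle [([0.5093, 0.0935, 0.1844], 0.64)]
gate_hinge [([0.6778, -0.0107, 0.1824], 0.66)]
(0.497, 0.243, 0.13) 0 [-0.46  0.41 -0.07  1.91  0.04  0.82 -1.3 ]
(0.497, 0.243, 0.13) 45 [-0.43  0.42 -0.11  1.91  0.06  0.82 -0.53]
(0.497, 0.243, 0.13) 95 [-0.36  0.42 -0.19  1.9   0.11  0.83  0.3 ]
(0.68, 0.068, 0.2) 0 [-0.22  0.54  0.1   1.53 -0.06  1.08 -0.85]
(0.605, 0.135, 0.2) 0 [-0.3   0.43  0.04  1.7  -0.02  1.01 -1.01]
(0.51, 0.095, 0.167) 0 [-0.28  0.31  0.04  1.97 -0.01  0.87 -0.99]
(0.6, -0.11, 0.167) 60 [ 0.05  0.45  0.11  1.75 -0.06  0.94  0.47]
(0.59, -0.19, 0.167) 97 [ 0.19  0.47  0.08  1.73 -0.05  0.95  1.24]
```

View pics/w1.png

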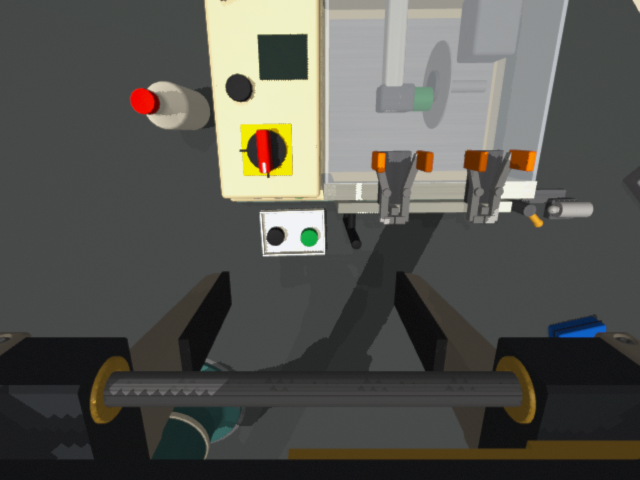

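```bash
python3 - <<'E'
from h import *
a=-42.7; sy=np.array([np.cos(np.radians(137.3)),np.sin(np.radians(137.3)),0])
I=np.array([.4995,.2445,0])+.002*sy
env.reach(I+[0,0,.26],R(a)); env.movel(I+[0,0,.170],rate=.15); st()
env.movel(I+[0,0,.130],rate=.08); st()
effector.grasp(squeeze=25); st()
for k in range(1,9):
    env.movel(I+[0,0,.130],R(a+k*12),rate=.1)
    s=env.sense(); print(k,np.round(s["moment"][2],3),np.round(s["wrist_force"],1))
st()
effector.release(); st()
env.movel(I+[0,0,.24],rate=.2); st()
p,d=viewer.read_camera("top"); cv2.imwrite("pics/t2.png",cv2.resize(p[150:330,100:340,::-1],None,fx=3,fy=3))
p,d=viewer.read_camera("wrist"); cv2.imwrite("pics/w2.png",p[:,:,::-1])
E
```

```text
t 7.79 [0.499 0.246 0.171] w 0.0918 g 0.0 F [ 0.8 -0.5  0.2] q7 -1.29
t 8.44 [0.498 0.246 0.13 ] w 0.0918 g 0.0 F [0.6 0.1 0. ] q7 -1.3
t 9.6 [0.498 0.246 0.13 ] w 0.014 g 24.9 F [ 0.4 -1.4 -0.8] q7 -1.3
1 0.067 [ 1.4 -0.3 -0.4]
2 -0.041 [ 0.9 -0.  -0.8]
3 -0.033 [-0.7  0.7  0.7]
4 0.068 [-0.4 -0.7  0.9]
5 0.137 [-1.1 -0.3  1.5]
6 0.08 [-3.  -0.5  3.4]
7 0.057 [-3.2 -1.4  2.7]
8 -0.673 [-4.7 -0.8  4.5]
t 12.47 [0.497 0.246 0.13 ] w 0.0144 g 25.9 F [-4.7 -0.8  4.5] q7 0.18
t 13.67 [0.498 0.246 0.13 ] w 0.0917 g 0.0 F [ 0.3  0.5 -0.7] q7 0.19
t 14.37 [0.497 0.245 0.239] w 0.0921 g 0.0 F [-0.2 -0.   0.3] q7 0.26
```

View pics/w2.png

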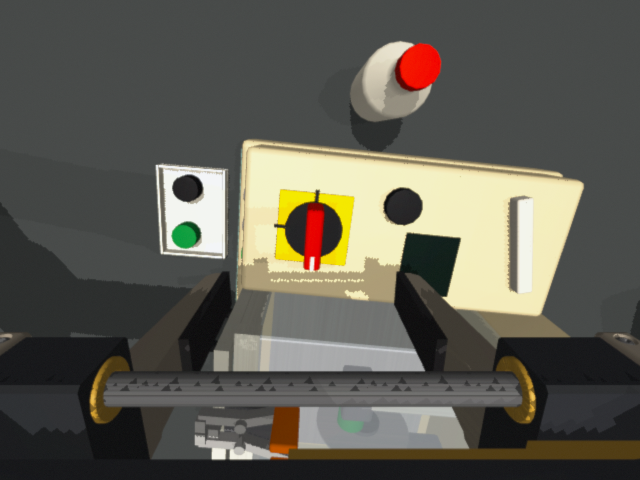

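```bash
python3 - <<'E'
from h import *
a=-42.7; sy=np.array([np.cos(np.radians(137.3)),np.sin(np.radians(137.3)),0])
M=np.array([.642,.102,0]); H=M-.051*sy
p=env.sense()["ee_pos"]; env.movel(np.array([p[0],p[1],.31]),rate=.25)
env.reach(H+[0,0,.29],R(a)); env.movel(H+[0,0,.240],rate=.2); st()
env.movel(H+[0,0,.198],rate=.08); st()
effector.grasp(squeeze=25); env.pause(.3); st()
effector.release(); st()
env.movel(H+[0,0,.29],rate=.2); st()
p,d=viewer.read_camera("wrist"); cv2.imwrite("pics/w3.png",p[:,:,::-1])
E
```

```text
t 16.43 [0.679 0.068 0.24 ] w 0.0919 g 0.0 F [ 0.5 -0.   1.2] q7 -0.93
t 17.1 [0.68  0.067 0.198] w 0.0919 g 0.0 F [0.7 0.7 0.3] q7 -0.94
t 18.27 [0.681 0.067 0.199] w 0.037 g 25.0 F [ 4.3  0.5 -0.5] q7 -0.94
t 19.18 [0.679 0.067 0.198] w 0.0921 g 0.0 F [-0.9 -0.1  0.6] q7 -0.94
t 19.79 [0.679 0.067 0.289] w 0.0922 g 0.0 F [-0.4  0.5  0.1] q7 -0.93
```

View pics/w3.png

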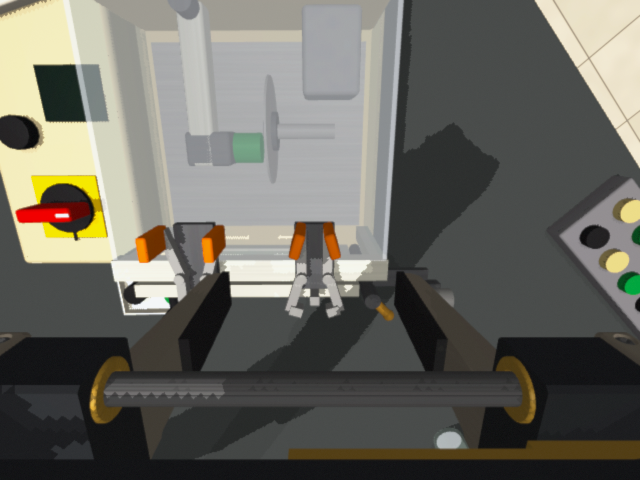

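```bash
python3 - <<'E'
from h import *
a=-42.7; sy=np.array([np.cos(np.radians(137.3)),np.sin(np.radians(137.3)),0])
H=np.array([.642,.102,0])+.051*sy
env.movel(H+[0,0,.29],rate=.25); env.movel(H+[0,0,.240],rate=.2)
env.movel(H+[0,0,.198],rate=.08); st()
effector.grasp(squeeze=25); env.pause(.3); st()
effector.release()
env.movel(H+[0,0,.30],rate=.2); st()
G=np.array([.5097,.0945,0])
env.movel(G+[0,0,.30],rate=.25)
p,d=viewer.read_camera("wrist"); cv2.imwrite("pics/w4.png",p[:,:,::-1])
print([(np.round(r["at"],4).tolist(),round(r["score"],2)) for r in tip_of("wrist","gate_handle")[:3]])
E
```

```text
t 21.48 [0.605 0.137 0.198] w 0.0918 g 0.0 F [-0.   0.4  0.4] q7 -1.08
t 22.64 [0.606 0.136 0.198] w 0.0373 g 25.0 F [6.2 0.3 0.8] q7 -1.08
t 24.22 [0.604 0.136 0.299] w 0.0923 g 0.0 F [ 0.1 -0.  -1.1] q7 -1.07
[([0.5104, 0.0918, 0.1843], 0.74)]
```

View pics/w4.png

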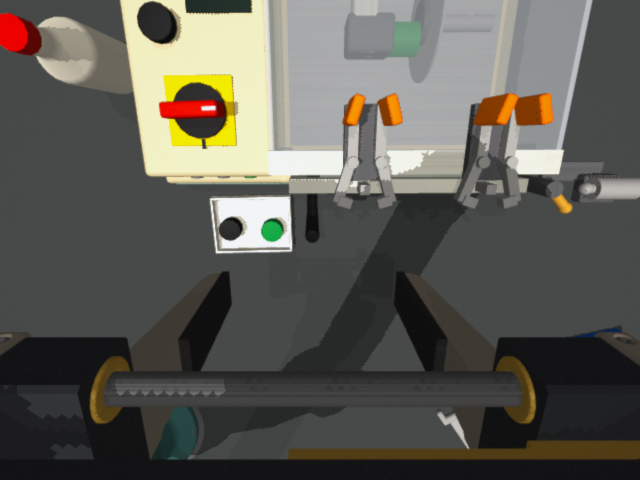

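```bash
python3 - <<'E'
from h import *
a=-42.7; h=np.array([.679,-.0105]); G=np.array([.510,.0935])
env.movel(np.r_[G,.225],rate=.2); env.movel(np.r_[G,.167],rate=.1); st()
effector.grasp(squeeze=45); s=st()
if .009<s["gripper_width"]<.016:
    p0=np.array(s["ee_pos"])[:2]
    for th in np.arange(.1,1.71,.1):
        env.movel(np.r_[h+rot(np.degrees(th))@(p0-h),.167],R(a+np.degrees(th)),rate=.12)
        s=env.sense(); print(round(th,1),np.round(s["wrist_force"],1),round(float(s["gripper_width"]),4))
        if np.linalg.norm(s["wrist_force"])>40: print("STOP"); break
env.pause(.3); st()
for c in("top",):
    p,d=viewer.read_camera(c); cv2.imwrite("pics/t5.png",cv2.resize(p[130:350,120:420,::-1],None,fx=2.6,fy=2.6))
    print([(np.round(r["at"],4).tolist(),round(r["score"],2)) for r in tip_of(c,"gate_handle")[:2]])
E
```

```text
t 26.14 [0.511 0.094 0.168] w 0.092 g 0.0 F [-0.1  0.1 -0.3] q7 -1.04
t 27.34 [0.509 0.094 0.167] w 0.0106 g 45.0 F [-5.3  3.1  3.1] q7 -1.04
0.1 [-0.1  1.2 -1.6] 0.0109
0.2 [ 1.3  0.5 -2.2] 0.0111
0.3 [ 2.5  0.8 -4.5] 0.0107
0.4 [ 4.6  0.9 -6.3] 0.0112
0.5 [ 6.1  2.  -7.7] 0.011
0.6 [ 4.6  2.6 -7.6] 0.0109
0.7 [ 3.3  3.8 -5.3] 0.0111
0.8 [ 5.1  3.2 -7.6] 0.0115
0.9 [ 4.7  2.6 -8.2] 0.0107
1.0 [ 5.7  1.3 -5.3] 0.0112
1.1 [ 3.3  4.  -4.4] 0.0111
1.2 [ 3.1  4.3 -2.8] 0.0111
1.3 [ 1.9  4.9 -2.5] 0.0109
1.4 [ 1.   5.6 -1. ] 0.0111
1.5 [ 0.9  5.3 -0.5] 0.0111
1.6 [ 0.3  5.1 -0.4] 0.0113
1.7 [ 0.8  4.5 -0.8] 0.0114
t 33.02 [ 0.597 -0.19   0.167] w 0.011 g 45.0 F [ 0.1  6.2 -0.6] q7 1.07
[([0.5956, -0.1915, 0.1833], 0.86), ([0.6036, 0.135, 0.2125], 0.57)]
```

View pics/t5.png

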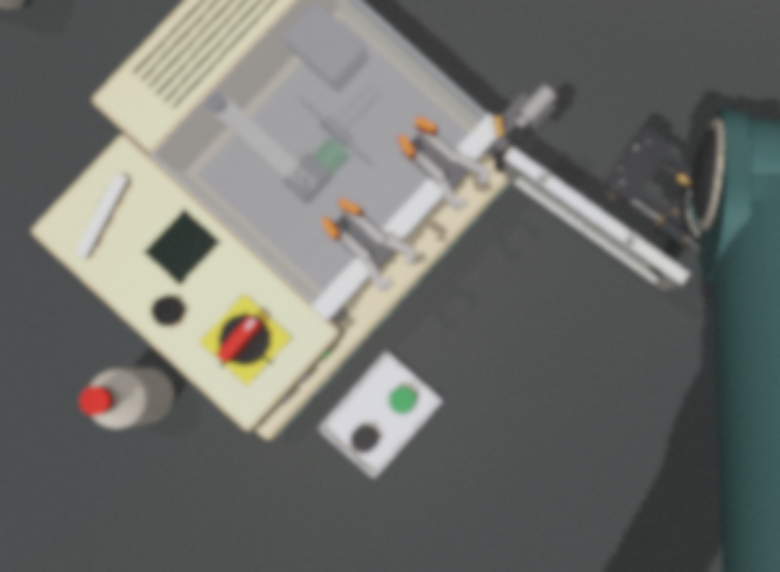

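```bash
python3 -c "
from h import *
st(); print(workorder.finish_job())"
```

```text
t 33.12 [ 0.596 -0.19   0.167] w 0.0108 g 45.0 F [ 0.2  4.8 -1.7] q7 1.07
the job is handed in; nothing more can be done
None
```

I handed the job in at about 33 s: the isolator is off, both catches are clicked open (hinge first, then handle), and the gripper is holding the gate at about 1.7 rad. The hand-in call returned no verdict, so this rests on the last camera picture and force readings. I disturbed nothing else as far as the pictures show.

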